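# Roll a handle blank into the V-block

## Robot

A 6-joint arm with a two-finger parallel gripper is mounted at the origin on the work surface. World frame = base frame: x ahead of the robot, y to its left, z up, the work surface at z = 0. Lengths are in mm, angles in rad, forces in N, time in s.
With the tool pointing down it reaches from about 400 to 825 mm from the base axis. Payload 7 kg.
Tool frame: the origin (TCP) lies midway between the tips of the shut fingers; the grasp point (between the pads) lies 19 mm behind it; z points along the fingers, y is the line along which they close (so a half turn about z gives the same grasp; the last joint's range is limited). The gripper opens to 88 mm and grips with 3 to 60 N. Pads are 19 mm wide; open, the fingers measure 130 mm over their backs; the gripper's body (78 mm by 193 mm) begins 47 mm behind the grasp point.
Start: joints at [-0.992, 0.359, 0.012, 0, -1.224, -0.288], TCP at [193.509, -646.645, 226.561] pointing down, gripper open.
Joint ranges: [-3.07, 3.07], [-1.43, 2.12], [-1.02, 1.25], [-3.03, 1.67], [-3.05, -0], [-3.03, 3.03]. Speed limits (rad/s): [2.39, 2.39, 3.01, 3.14, 3.14, 3.14].

## Interface

Orientations are given as a unit quaternion [x, y, z, w].
In Python, from plant import move_ptp, line_to, move_joints, move_gripper, pause, solve_ik, camera, get_calibration, Unreachable, close_job, find_in, masks_of, current_t, current_joint_pos, current_qvel, current_tau, current_tcp_pos, current_eef_rot, current_contact_force, current_moment, current_width, current_finger_force gives the robot as it stands. Calls block until the motion is done:
- move_ptp(position, orientation): joint-space move of the TCP to a pose.
- line_to(position, velocity=150, ori=None): straight line of the TCP; ori=None keeps the orientation; velocity is the mean speed in mm/s.
- move_joints(angles): joint-space move.
- move_gripper(opening, force=None): finger opening in mm; force is the grip in N (None keeps the last); returns when the fingers have stopped.
- pause(seconds).
- solve_ik(position, orientation): joint angles nearest the present ones, or None.
- camera(name): name is "scene" or "side" or "wrist"; returns the picture (384x512x3 uint8, red, green, blue); there is no depth.
- get_calibration(name): a dict with "fx", "fy", "cx", "cy" (pixels), "view" (4x4, takes a point from world to camera coordinates); the wrist camera has in their place "T_tool_cam" (4x4, takes a point from camera to tool coordinates, whose origin is the TCP and whose axes are the flange's). Camera axes: x right, y up, looking along -z (the intrinsics and any distortion apply to the point x, -y, -z); pixel columns grow to the right and rows downward; lengths in mm; the calibration is good to about 2 mm. A picture is of the moment at which its call begins: read the wrist's pose just before it. get_calibration takes no time and is no camera call.
A pose or a line that the arm cannot do raises Unreachable and nothing moves.
- close_job(): hands the job in; it is judged then, once.
Trained networks look in the newest picture that a camera, given by its name, has taken for a name from the list of things; names that differ only in an ending like _2 or _b are one class to them, and where a whole thing is asked for, a point or a joint stands for the part that bears it (a point fixed in the world has none). Each returns a list of dicts, best first, with "conf" (0 to 1); they miss things now and then, are a little off and sometimes report something else, mostly with a low value. They report only what shows in the picture. A call takes as long as a camera call.
- find_in(camera, target): "point" ([column, row] in pixels, amid what is visible of it).
- masks_of(camera, target): "mask" (384x512 bool, what is visible of it) and "point" ([column, row] in pixels, amid what is visible of it).
Readings, each from a call of its own:
- current_t(): time.
- current_joint_pos(): joint angles.
- current_qvel(): joint speeds.
- current_tau(): joint torques, N m.
- current_tcp_pos(): TCP position.
- current_eef_rot(): TCP orientation.
- current_contact_force(): force on the tool from outside, world axes, zero at the start.
- current_moment(): the same for the moment, N m.
- current_width(): finger opening in mm.
- current_finger_force(): force on a finger pad.
Only numpy, scipy, OpenCV 4.12 (cv2) and the standard library are available. Lean on these libraries where they do the work, as an engineer would, in place of code of your own. Each camera call takes 0.05 s, during which the arm holds its last target. There are 200 camera calls.

## Task

Roll the round wooden bar along the bench with your fingertips, up the V-block's ramp and into its groove, then gently push the bar's right-hand end so that it slides along the groove until its left end is up against the steel stop plate. Never grip, pick up or carry the bar: it is only pushed, lightly, from outside. Leave the other things on the bench where they are and finish with the bar at rest in the groove.

Things in the scene. Friction and masses are not known exactly. Their poses are not given: they have to be found in the camera images.
- bar: loose round bar of pale wood, 40 mm diameter, 180 mm long, 0.12 to 0.22 kg, lying between robot and V-block, nearly parallel to the groove. Origin at its centre (20 mm up when on the bench). Own y runs along the bar to the robot's left; own x and z turn as it rolls (z up at the start). Smooth (friction about 0.45): pushed from behind it rolls; let go, it rolls on a little and stops.
- bar_left (a point): centre of the bar's left end face (90 mm from the origin along its +y)
- bar_right (a point): centre of the bar's right end face (90 mm from the origin along its -y)
- vblock: dark wooden V-block fixed to the bench. Origin at bench level on the bottom line of the groove, mid-length; y along the groove (robot's left), x away from the robot, z up. Groove 160 mm long (y -80 to +80 mm), right end open. Its two faces slope 30 degrees from level: the near one up to the crest, the far one to 24 mm high at x 42 mm, then a 28 mm high back to x 64 mm.
- crest (a point): middle of the V-block's crest: vblock frame (-18, 0, 9) mm. The crest is flat, 9 mm high, x -20 to -16 mm. Over it the bar's centre is 29 mm high; past it the bar drops into the groove.
- ramp_foot (a point): middle of the foot of the ramp, on the robot's side: vblock frame (-61, 0, 0) mm. The ramp rises evenly from bench level here to the crest. At the start the bar's centre is 125 to 155 mm from the groove's line on this side.
- stop_face (a point): point on the steel stop plate's face, vblock frame (0, 80, 23) mm. The plate stands across the groove's left end, 8 mm thick (y 80 to 88 mm), 45 mm high, x -21 to +64 mm. At the start the bar's left end is 15 to 45 mm to the right of this face.
- seat (a point): where the bar's centre is when it lies in the groove against the stop: vblock frame (0, -10, 23) mm. The bar then clears the bench and its right end overhangs the block by 20 mm.
- pot: white plastic plant pot (no handles), 90 mm across, 85 mm high, bystander beyond the block; origin at its underside
- saucer: blue ceramic saucer, 120 mm across, 22 mm high, bystander to the left; origin at its underside
- cloche: glass cloche, dome up, 124 mm across, 166 mm high with its knob, bystander beyond the block; origin at its underside
- trowel: aluminium trowel with wooden handle, about 280 mm long, 26 mm high, bystander left of the block, lying along x, blade away from the robot; origin on the bench where the blade's neck meets the handle
- dibber: wooden dibber with a cross handle, 235 mm long, 29 mm high, bystander lying along x to the right of the block; origin under its middle
- jar: glass jar with a white lid, 70 mm across, 90 mm high, bystander to the right of the block; origin at its underside

How it is judged:
By the outcome, as a careful person would: the job done as asked, in the order asked, and still so for the second after the job is handed in, with the robot touching nothing.
It also fails if it takes over 54 s, if anything falls off the work surface, if the arm or the gripper's body presses on something with over 40 N, if the wrist force passes 120 N, or if a joint passes its speed limit or range.

## Working session

There is one attempt and no reset: what is moved stays moved. The work goes in short steps, each a Python script; the robot and the scene stay as the last script left them, time stands still between calls to the robot, and variables do not carry over. Pictures are saved under pics/ and viewed, at most 10 in all, crops included, and the job is handed in when it is done.

```bash
ls; mkdir -p pics
python3 - <<'E'
from plant import *
import cv2, numpy as np
for c in ("scene","side"):
    im=camera(c); cv2.imwrite(f"pics/{c}0.png",im[:,:,::-1])
    k=get_calibration(c); print(c,{a:(np.round(v,3).tolist()) for a,v in k.items()})
    for t in ("bar","bar_left","bar_right","vblock","crest","ramp_foot","stop_face","seat","dibber","jar","trowel","saucer"):
        print(t,[(np.round(d["point"]).tolist(),round(d["conf"],2)) for d in find_in(c,t)][:3])
print(get_calibration("wrist"),current_eef_rot(),current_t())
E
```

```text
pics
plant.py
scene {'fx': 354.612, 'fy': 354.612, 'cx': 261.435, 'cy': 186.175, 'view': [[-0.315, 0.949, 0.002, 118.494], [-0.575, -0.192, 0.795, 295.759], [0.755, 0.25, 0.606, -1327.335], [0.0, 0.0, 0.0, 1.0]]}
bar [([258.0, 175.0], 0.76)]
bar_left []
bar_right [([255.0, 175.0], 0.78)]
vblock [([270.0, 211.0], 0.69)]
crest [([268.0, 215.0], 0.67)]
ramp_foot [([269.0, 210.0], 0.72)]
stop_face [([267.0, 209.0], 0.57)]
seat [([268.0, 214.0], 0.56)]
dibber [([173.0, 154.0], 0.83)]
jar [([153.0, 201.0], 0.98)]
trowel [([344.0, 228.0], 0.71), ([291.0, 243.0], 0.3)]
saucer [([401.0, 210.0], 0.83)]
side {'fx': 351.973, 'fy': 351.973, 'cx': 254.761, 'cy': 193.044, 'view': [[-0.99, -0.142, -0.007, 618.591], [0.102, -0.739, 0.667, -49.244], [-0.1, 0.659, 0.745, -972.858], [0.0, 0.0, 0.0, 1.0]]}
bar [([302.0, 198.0], 0.58)]
bar_left [([301.0, 195.0], 0.79), ([206.0, 179.0], 0.57)]
bar_right [([305.0, 200.0], 0.75)]
vblock [([256.0, 215.0], 0.69)]
crest [([250.0, 216.0], 0.63), ([241.0, 142.0], 0.19)]
ramp_foot [([256.0, 213.0], 0.58)]
stop_face [([253.0, 214.0], 0.59)]
seat [([254.0, 214.0], 0.78)]
dibber [([312.0, 139.0], 0.79), ([252.0, 214.0], 0.72)]
jar [([240.0, 141.0], 0.59), ([258.0, 214.0], 0.2)]
trowel [([253.0, 270.0], 0.77), ([255.0, 215.0], 0.71)]
saucer [([282.0, 322.0], 0.65)]
{'fx': 288.48330508443, 'fy': 288.48330508443, 'cx': 254.77337904894657, 'cy': 188.0135979118977, 'T_tool_cam': array([[-3.67375321e-04,  9.69030112e-01,  2.46942315e-01,
         6.60065134e+01],
       [ 9.99999931e-01,  3.44239189e-04,  1.36862553e-04,
         2.45658201e-01],
       [ 4.76167132e-05,  2.46942348e-01, -9.69030172e-01,
        -1.58003056e+02],
       [ 0.00000000e+00,  0.00000000e+00,  0.00000000e+00,
         1.00000000e+00]])} [-1.44896921e-01  9.89446756e-01 -3.55368544e-06 -3.04570474e-06] 1.3
```

Run:
```python
import cv2
a=cv2.imread("pics/scene0.png")[110:290,130:430]; b=cv2.imread("pics/side0.png")[110:290,150:400]
cv2.imwrite("pics/s1.png",cv2.resize(a,(800,480),interpolation=3)); cv2.imwrite("pics/s2.png",cv2.resize(b,(800,576),interpolation=3))
```

```text
(no output)
```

View pics/s1.png

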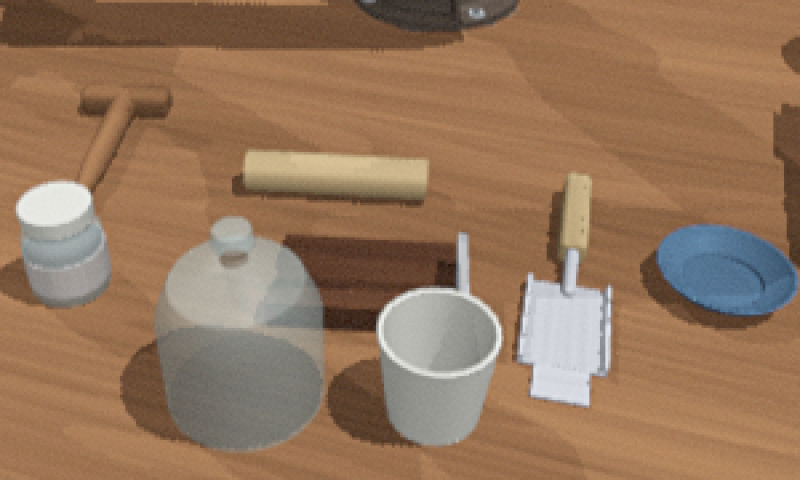

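View pics/s2.png

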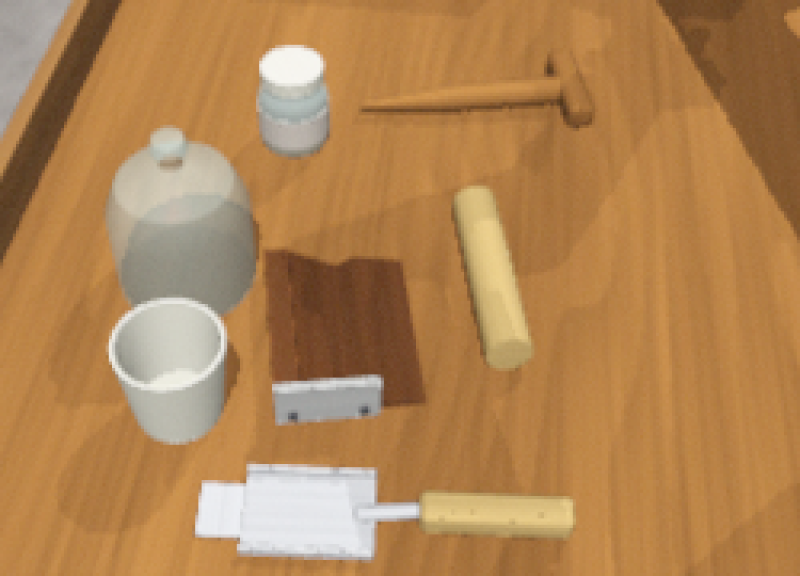

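```bash
cat > h.py <<'E'
from plant import *
import cv2, numpy as np
from scipy.spatial.transform import Rotation as R
from scipy.optimize import least_squares
def cam(name,pose=None):
    k=get_calibration(name)
    if name!="wrist": V=np.array(k["view"])
    else:
        p,q=pose; T=np.eye(4); T[:3,:3]=R.from_quat(q).as_matrix(); T[:3,3]=p
        V=np.linalg.inv(T@np.array(k["T_tool_cam"]))
    return k,V
def proj(kV,P):
    k,V=kV; P=np.atleast_2d(P)@V[:3,:3].T+V[:3,3]
    return np.c_[k["cx"]+k["fx"]*P[:,0]/-P[:,2], k["cy"]-k["fy"]*P[:,1]/-P[:,2]]
def unproj(kV,uv,z):
    k,V=kV; d=np.array([(uv[0]-k["cx"])/k["fx"],-(uv[1]-k["cy"])/k["fy"],-1])
    d=V[:3,:3].T@d; c=-V[:3,:3].T@V[:3,3]; return c+d*(z-c[2])/d[2]
E
python3 - <<'E'
from h import *
s=cam("side"); f=lambda u,v:(150+u/3.2,110+v/3.2)
for n,p,z in [("footL",(424,403),0),("footR",(402,260),0),("barR",(474,205),20),("barL",(508,350),20),("dibber near",(575,95),10),("dibtip",(362,105),5),("jar",(293,140),0),("trowel h",(573,515),10)]:
    print(n,unproj(s,f(*p),z).round())
print(current_eef_rot())
q=R.from_euler('xyz',[np.pi,0,0]).as_quat()
for yaw in (0,np.pi/2,np.pi,-np.pi/2):
  for z in (250,300,350,400):
    print(yaw,z,solve_ik([480,-60,z],(R.from_euler('z',yaw)*R.from_quat(q)).as_quat()))
E
```

```text
footL [529. 158.   0.]
footR [563.   4.  -0.]
barR [503. -56.  20.]
barL [465. 110.  20.]
dibber near [ 409. -240.   10.]
dibtip [ 626. -201.    5.]
jar [ 689. -144.    0.]
trowel h [409. 251.  10.]
[-1.44896921e-01  9.89446756e-01 -3.55368544e-06 -3.04570474e-06]
0 250 [ 2.83343703e-01  2.27006737e-02 -3.57869082e-01  4.44089210e-16
 -1.19022657e+00  1.28745262e+00]
0 300 [ 2.83343703e-01 -5.11476281e-03 -2.72193936e-01  4.44089210e-16
 -1.30371715e+00  1.28745262e+00]
0 350 [ 2.83343703e-01 -2.30356510e-02 -1.79408546e-01  4.44089210e-16
 -1.41442343e+00  1.28745262e+00]
0 400 [ 2.83343703e-01 -3.15684945e-02 -7.91689890e-02  4.44089210e-16
 -1.52319583e+00  1.28745262e+00]
1.5707963267948966 250 [ 0.2833437   0.02270067 -0.35786908  0.         -1.19022657  2.85824895]
1.5707963267948966 300 [ 0.2833437  -0.00511476 -0.27219394  0.         -1.30371715  2.85824895]
1.5707963267948966 350 [ 0.2833437  -0.02303565 -0.17940855  0.         -1.41442343  2.85824895]
1.5707963267948966 400 [ 0.2833437  -0.03156849 -0.07916899  0.         -1.52319583  2.85824895]
3.141592653589793 250 [ 2.83343703e-01  2.27006737e-02 -3.57869082e-01 -4.44089210e-16
 -1.19022657e+00 -1.85414003e+00]
3.141592653589793 300 [ 2.83343703e-01 -5.11476281e-03 -2.72193936e-01 -4.44089210e-16
 -1.30371715e+00 -1.85414003e+00]
3.141592653589793 350 [ 2.83343703e-01 -2.30356510e-02 -1.79408546e-01 -4.44089210e-16
 -1.41442343e+00 -1.85414003e+00]
3.141592653589793 400 [ 2.83343703e-01 -3.15684945e-02 -7.91689890e-02 -4.44089210e-16
 -1.52319583e+00 -1.85414003e+00]
-1.5707963267948966 250 [ 0.2833437   0.02270067 -0.35786908  0.         -1.19022657 -0.2833437 ]
-1.5707963267948966 300 [ 0.2833437  -0.00511476 -0.27219394  0.         -1.30371715 -0.2833437 ]
-1.5707963267948966 350 [ 0.2833437  -0.02303565 -0.17940855  0.         -1.41442343 -0.2833437 ]
-1.5707963267948966 400 [ 0.2833437  -0.03156849 -0.07916899  0.         -1.52319583 -0.2833437 ]
```

```bash
cat >> h.py <<'E'
def quat(yaw):  # tool x = -block x, tool y = block y, pointing down
    c,s=np.cos(yaw),np.sin(yaw)
    return R.from_matrix(np.array([[-c,-s,0],[-s,c,0],[0,0,-1]]).T.reshape(3,3)).as_quat()
E
python3 - <<'E'
from h import *
q=quat(.217); print(solve_ik([490,55,300],q))
move_ptp([490,55,300],q)
p,r=current_tcp_pos(),current_eef_rot(); im=camera("wrist")
np.savez("w1.npz",p=p,r=r); cv2.imwrite("pics/w1.png",im[:,:,::-1])
cv2.imwrite("pics/w1b.png",cv2.resize(im[:,:,::-1],(800,600),interpolation=3))
for t in ("bar","vblock"):
    m=masks_of("wrist",t); 
    if m: np.save(f"m_{t}.npy",m[0]["mask"]); print(t,m[0]["conf"],m[0]["point"])
for t in ("cloche","pot","jar","trowel","dibber"): print(t,find_in("wrist",t)[:2])
print(p,r,current_t())
E
```

```text
[ 0.51130752  0.01175473 -0.25524909  0.         -1.3037925  -1.86510385]
bar 0.95 [231.9, 154.5]
vblock 0.79 [263.9, 218.1]
cloche [{'point': [210.0, 283.1], 'conf': 0.55}]
pot []
jar [{'point': [111.8, 228.8], 'conf': 0.52}]
trowel [{'point': [382.5, 179.7], 'conf': 0.68}]
dibber [{'point': [65.3, 85.9], 'conf': 0.75}]
[490.11614866  54.51514837 299.89548332] [-1.07916494e-01  9.94159954e-01 -6.87226684e-05 -1.07203223e-04] 4.4
```

View pics/w1b.png

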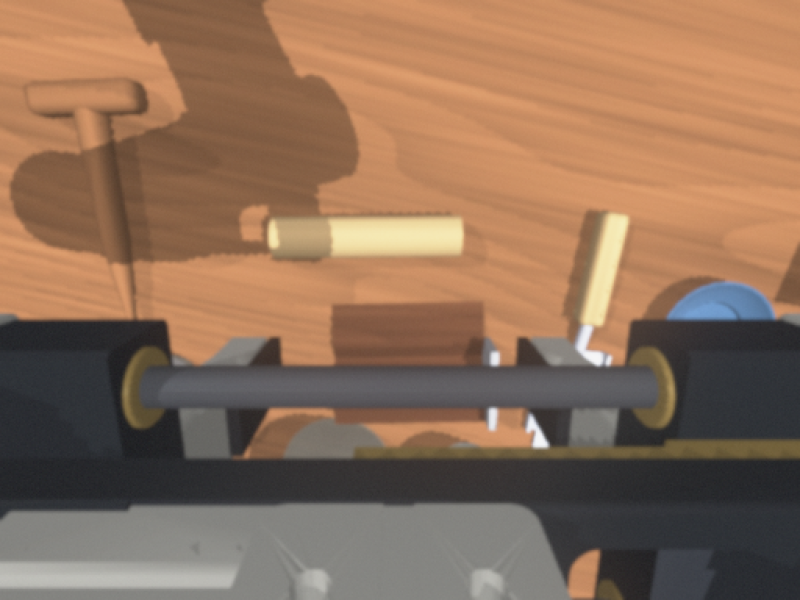

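Run:
```python
from h import *
w=np.load("w1.npz"); W=cam("wrist",(w["p"],w["r"])); S=cam("side"); C=cam("scene")
fw=lambda u,v:(u/1.5625,v/1.5625); fs=lambda u,v:(150+u/3.2,110+v/3.2); fc=lambda u,v:(130+u/2.667,110+v/2.667)
blk=[(W,fw(332,305),(-61,-80,0)),(W,fw(484,303),(-61,80,0)),(W,fw(333,421),(64,-80,28)),
 (S,fs(424,403),(-61,80,0)),(S,fs(402,260),(-61,-80,0)),(S,fs(266,252),(64,-80,28)),(S,fs(382,376),(-21,88,45)),(S,fs(273,384),(64,88,45)),
 (C,fc(287,235),(-61,-80,0)),(C,fc(458,233),(-21,80,45))]
bar=[(W,fw(269,236),(0,-90,0)),(W,fw(463,236),(0,90,0)),(S,fs(508,352),(0,90,0)),(S,fs(471,197),(0,-90,0)),
 (C,fc(245,171),(0,-90,0)),(C,fc(428,181),(0,90,0))]
def P(s,X,z): c,n=np.cos(s[2]),np.sin(s[2]); return np.array([s[0]+c*X[0]-n*X[1],s[1]+n*X[0]+c*X[1],X[2]+z])
for nm,L,z,s0 in (("blk",blk,0,[606,94,.217]),("bar",bar,20,[484,27,.22])):
    for sel in (L,[l for l in L if l[0] is W],[l for l in L if l[0] is not W]):
        f=lambda s:np.concatenate([proj(k,P(s,X,z))[0]-uv for k,uv,X in sel])
        r=least_squares(f,s0,x_scale=[1,1,.01],loss="soft_l1"); print(nm,r.x.round(4)); print(f(r.x).reshape(-1,2).round(1).tolist())
# bystanders
m=np.load("m_bar.npy"); a=cv2.minAreaRect(np.argwhere(m)[:,::-1].astype(np.float32)); print(a)
for n,p,z in [("knob",(168,135),166),("clochebase?",(180,310),0),("jarlid",(292,65),90)]: print(n,unproj(S,fs(*p),z).round())
print("knob scene",unproj(C,fc(232,225),166).round(), "pot rim scene",unproj(C,fc(438,333),85).round(),"pot side",unproj(S,fs(169,342),85).round(),"jar scene",unproj(C,fc(57,205),90).round())
```

```text
blk [6.054662e+02 9.084410e+01 2.222000e-01]
[[-0.1, -1.7], [-0.1, -1.0], [0.1, 1.2], [0.3, -0.8], [-0.1, -1.1], [-0.8, -2.5], [-1.1, 1.0], [-0.9, 0.8], [0.4, -0.9], [0.6, -0.0]]
blk [6.066867e+02 9.113880e+01 2.181000e-01]
[[0.1, -1.1], [-0.0, -0.1], [-0.1, 1.7]]
blk [6.047166e+02 9.050730e+01 2.278000e-01]
[[0.7, -1.0], [0.0, -1.3], [-0.7, -2.4], [-0.6, 0.8], [-0.4, 0.8], [0.2, -1.0], [0.5, -0.3]]
bar [4.849794e+02 2.178020e+01 2.202000e-01]
[[2.8, 0.5], [-2.7, -0.0], [-0.3, -0.7], [0.5, 0.0], [1.1, -0.7], [-0.3, -0.4]]
bar [4.84594e+02 2.15995e+01 2.15600e-01]
[[2.7, -0.1], [-2.7, -0.0]]
bar [4.861372e+02 2.218650e+01 2.333000e-01]
[[-0.3, -0.7], [-0.3, 0.1], [1.0, -0.2], [-0.2, -0.4]]
((232.55218505859375, 151.58621215820312), (27.6413631439209, 123.28646850585938), 88.56790161132812)
knob [751.  46. 166.]
clochebase? [750.  89.   0.]
jarlid [ 688. -150.   90.]
knob scene [756.  41. 166.] pot rim scene [732. 184.  85.] pot side [725. 189.  85.] jar scene [ 693. -153.   90.]
```

```bash
cat >> h.py <<'E'
BX,BY,BW=606.,91.,.221; Q=quat(BW)
def B(x,y,z): c,s=np.cos(BW),np.sin(BW); return [BX+c*x-s*y,BY+s*x+c*y,z]
def toB(p): c,s=np.cos(BW),np.sin(BW); d=np.array(p)[:2]-[BX,BY]; return np.array([c*d[0]+s*d[1],-s*d[0]+c*d[1]])
E
python3 - <<'E'
from h import *
move_ptp(B(-171,-41,140),Q)
line_to(B(-171,-41,12),120)
print(current_width(),toB(current_tcp_pos()),current_tcp_pos(),current_contact_force())
line_to(B(-38.5,-41,12),40)
print(current_t(),toB(current_tcp_pos()),current_contact_force())
pause(.3)
line_to(B(-60,-41,14),80); line_to(B(-70,-41,140),150)
a=camera("side"); b=camera("scene")
cv2.imwrite("pics/s3.png",cv2.resize(np.hstack([a[110:290,150:400],b[110:290,130:430]])[:,:,::-1],(800,262),interpolation=3))
for c in("side","scene"): print(find_in(c,"bar")[:2])
print(current_t())
E
```

```text
87.83317849726343 [-170.42632674  -40.87669173] [448.67904968  13.75910822  12.55852743] [ 1.01477518 -1.17664328 -0.32151354]
9.8 [-38.57270929 -41.02524176] [-0.17012872  0.5990427  -0.37446615]
[{'point': [254.8, 198.2], 'conf': 0.65}]
[{'point': [266.3, 206.1], 'conf': 0.68}, {'point': [291.3, 245.3], 'conf': 0.41}]
11.7083
```

View pics/s3.png

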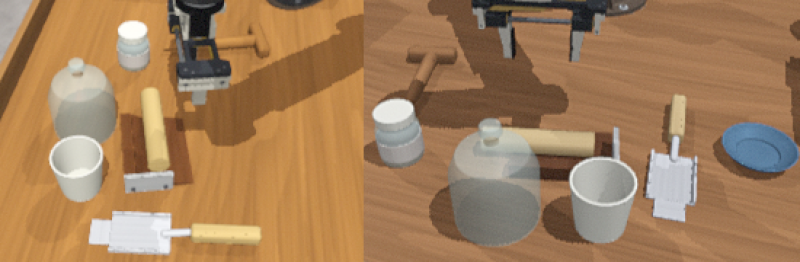

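Run:
```python
from h import *
camera("side")
m=masks_of("side","bar")[0]; print(m["conf"],cv2.minAreaRect(np.argwhere(m["mask"])[:,::-1].astype(np.float32)))
for x,z in((0,23),(-18,29)):
  for y in(-131,-41,49): print(x,y,proj(cam("side"),B(x,y,z)).round(1))
a=camera("side"); cv2.imwrite("pics/s4.png",cv2.resize(a[150:250,210:320,::-1],(660,600),interpolation=3))
```

```text
0.89 ((255.756103515625, 199.80490112304688), (56.76181411743164, 14.797825813293457), 83.6598129272461)
0 -131 [[253.2 173.5]]
0 -41 [[255.6 196.3]]
0 49 [[258.4 222. ]]
-18 -131 [[259.3 171.7]]
-18 -41 [[262.1 194.5]]
-18 49 [[265.2 220.1]]
```

View pics/s4.png

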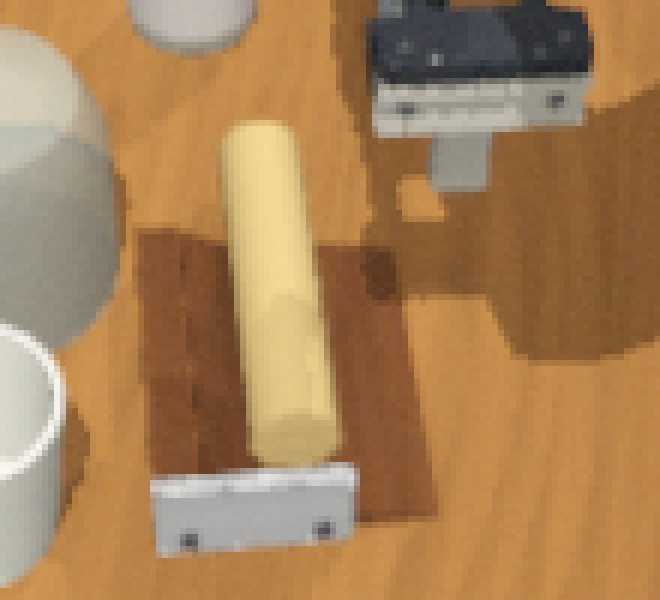

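Run:
```python
from h import *
by=np.array([-np.sin(BW),np.cos(BW),0])
F=lambda: float(np.mean([np.array(current_contact_force())@by for _ in range(5)]))
move_gripper(0,10)
line_to(B(-2,-163,150),150); line_to(B(-2,-163,33),100); pause(.2)
f0=F(); print("base",f0,current_tcp_pos(),current_width(),current_t())
line_to(B(-2,-128,33),20); print("y",toB(current_tcp_pos()),F()-f0)
y=-128
while y<-112:
    y+=1; line_to(B(-2,y,33),15); f=F()-f0; print(y,toB(current_tcp_pos())[1].round(2),round(f,2))
    if f<-4: break
print(current_t())
a=camera("side"); cv2.imwrite("pics/s5.png",cv2.resize(a[150:250,210:320,::-1],(660,600),interpolation=3))
```

```text
base -0.7761404431872647 [640.07084292 -68.43171555  33.5915558 ] 0.9967847060907333 15.8833
y [  -1.99259239 -128.03864275] -0.8505712383217152
-127 -126.94 -0.92
-126 -125.89 0.34
-125 -124.9 0.92
-124 -123.91 -0.21
-123 -122.91 0.31
-122 -121.92 -0.13
-121 -120.92 0.08
-120 -119.91 0.47
-119 -118.91 0.07
-118 -117.91 -0.61
-117 -116.93 -0.1
-116 -116.27 -2.01
-115 -116.15 -7.44
21.0333
```

View pics/s5.png

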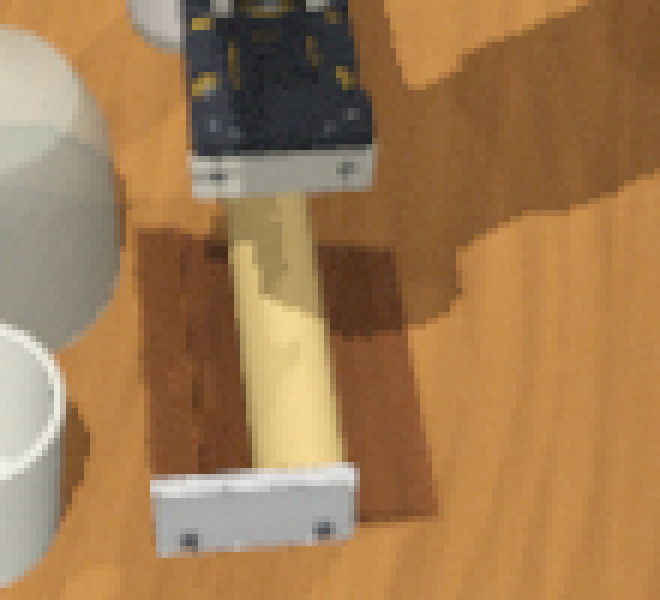

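Run:
```python
from h import *
line_to(B(-2,-117,33),10); line_to(B(-2,-132,33),40); line_to(B(-2,-134,180),150); line_to(B(-150,-160,220),150); pause(.3)
a=camera("side"); b=camera("scene"); cv2.imwrite("pics/s6.png",np.hstack([cv2.resize(a[120:250,210:320,::-1],(400,473),interpolation=3),cv2.resize(b[130:260,160:270,::-1],(400,473),interpolation=3)]))
print(current_t(),proj(cam("side"),B(0,-100,23)))
```

```text
24.675 [[254.02601023 181.07741756]]
```

View pics/s6.png

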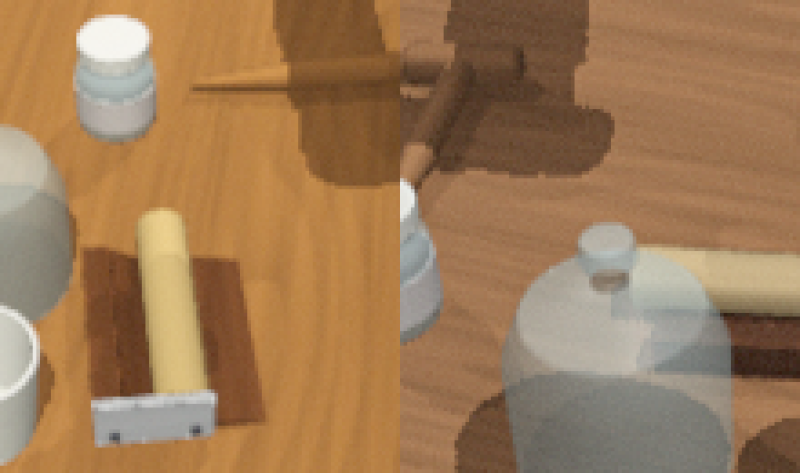

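The side view shows the bar in the groove with its left end against the plate. Its right end is near pixel (254, 181), which matches the prediction, and the jar and the other things in view have not moved.

```bash
python3 -c "
from plant import *
print(close_job())"
```

```text
the job is handed in; nothing more can be done
None
```

The bar was rolled up the ramp into the groove and slid along until it stalled against the stop plate (about 7 N at the fingers); the arm was clear when I handed the job in at about 25 s, and no verdict came back.

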